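# Index the length stop of a cut-off jig to its middle hole and butt the blank against it

## Robot

A 6-joint arm with a two-finger parallel gripper is mounted at the origin on a cart in front of the work surface, level with it; the furniture and walls round the work are solid. World frame = base frame: x ahead of the robot, y to its left, z up, the work surface at z = 0. Lengths are in mm, angles in rad, forces in N, time in s.
With the tool pointing down it reaches from about 350 to 775 mm from the base axis. Payload 7.3 kg.
Tool frame: the origin (TCP) lies at the very end of the fingers, on their centre line; the grasp point (between the pads) lies bot.grip_point_offset behind it (bot.grip_point_offset is the distance from the TCP to the grasp point, in mm); z points along the fingers, y is the line along which they close (so a half turn about z gives the same grasp; the last joint's range is limited). The gripper opens to 92 mm and grips with 3 to 60 N. Pads are 19 mm wide; open, the fingers measure 130 mm over their backs; the gripper's body (75 mm by 190 mm) begins 47 mm behind the grasp point.
Start: joints at [1.127, 0.342, 1.524, -0, 1.275, -0.146], TCP at [154.029, 501.916, 226.741] pointing down, gripper open.
Joint ranges: [-2.53, 2.53], [-0.77, 2.02], [0.04, 2.7], [-1, 4.14], [0.28, 2.66], [-3.11, 3.11]. Speed limits (rad/s): [2.57, 2.57, 3.14, 3.14, 3.14, 3.14].

## Interface

Orientations are given as [roll, pitch, yaw] about the fixed x, y, z axes, in that order (R = Rz(yaw) Ry(pitch) Rx(roll)).
In Python, from plant import bot gives the robot as it stands. The module is installed in compiled form; this text tells all that it offers.
- The arm moves only by the tool carry_out, never from a script. Its argument "plan" is a list of rows, each an object of numbers: "tx", "ty", "tz": the shift along the world's x, y, z in mm; "rx", "ry", "rz": the turn, a rotation vector about the world's x, y, z in rad. A call has 1 to 12 rows; each row shifts and turns the commanded pose from where the row before left it; what a row does not reach is not made up. A row lasts 1/10 s, in which the tool goes at most 50 mm and 8.59 degrees, less where a joint would pass 70% of its speed; a pose out of reach is approached as far as the arm can. A call with a gripper value outside its range is refused whole. "gripper" is the closure, from 0 (fully open) to 1 (shut), set as the call begins (left out, the last holds). The fingers move at their own pace and stop on an object; the grip force is fixed at half the most. Time passes only in rows, so rows that do not move let the fingers close. It gives the time, the measured TCP pose, the force, the opening and the grip force at its end, in the units of the state.
- bot.get_obs(): the state, without advancing time (a new reading comes with each control period).
- bot.capture(name): name is "side" or "top" or "wrist"; returns the picture (420x560x3 uint8, red, green, blue); there is no depth.
- bot.camera_model(name): a dict with "camera_matrix" (3x3 intrinsics, pixels), "R" (3x3) and "t" (3): a world point X has camera coordinates R X + t. Camera axes: x right, y down, z forward; pixel columns grow to the right and rows downward; lengths in mm; the calibration is good to about 2 mm. A picture is of the moment at which its call begins: read the wrist's pose just before it. camera_model takes no time and is no camera call; for the wrist camera it gives the pose at the moment of the call.
- bot.close_job(): hands the job in; it is judged then, once.
The state is a dict: "time": time; "joint_positions": joint angles; "dq": joint speeds; "tau": joint torques, N m; "tool_pos": TCP position; "tcp_rot": TCP orientation; "contact_force": force on the tool from outside, world axes, zero at the start; "moment": the same for the moment, N m; "grip_width": finger opening in mm; "finger_force": force on a finger pad.
Only numpy, scipy, OpenCV 4.12 (cv2) and the standard library are available. Lean on these libraries where they do the work, as an engineer would, in place of code of your own. Each camera call takes 0.05 s, during which the arm holds its last target. There are 200 camera calls.

## Task

Set the length stop of the cut-off jig to its middle setting: draw the index plunger by its knob, slide the stop along the fence past the first hole of the index strip, and let the pin spring fully home in the middle hole, feeling for the hole rather than forcing the pin. Then push the wooden blank that lies on the bed flat along the fence and gently up against the stop plate, ready for cutting. Leave the other things on the table where they are.

Things in the scene. Friction and masses are not known exactly. Their poses are not given: they have to be found in the camera images.
- cutting_jig: Cut-off jig, fixed to the table: plywood bed 132 (x) x 420 (y) x 15 mm, aluminium fence 40 mm square along its rear, both crossed by a saw kerf (x 0.020 to 0.060, z 0.015 to 0.055, y -0.21 to 0.21). Origin: middle of the bed on the table; x to the rear (away from the robot), y left along the fence, z up. Bed top z = 0.015, x -0.065 to 0.067.
- fence_face (a point): Point of the fence's front face, half way along it, 10.5 mm above the bed. Axes as the jig's; the face looks to -x.
- middle_hole_zero (a point): Where the mouth of the middle hole would be with the index strip at the right end of its slots. The strip, a steel bar 175 x 24 x 8 mm on the fence (top at jig z 0.063) with three 11.6 mm holes 50 mm apart, is clamped through slots wherever the job needs it: its holes now stand 3 to 28 mm left (jig +y) of this; its setting is not measured, so find the hole by feel. Axes as the jig's.
- length_stop (a joint): Carriage sliding along the fence, m; 0 = right end, grows to the left (jig +y), at most 0.200. Plunger axis at jig x 0.040, y -0.160 + value. Starts at 0 to 0.010, the pin down behind the strip's right end, which bars it. Strip at right of its slots: end at 0.017, holes at 0.051, 0.101, 0.151; now all 0.003 to 0.028 more. Drag 4 N with pin drawn, some 2.5 N more with it riding on the strip.
- plunger_housing (a point): Centre of the top of the plunger's housing, on the plunger's axis: a steel block 32 x 32 x 20 mm on the carriage's 70 mm long (y), 52 mm wide saddle, whose top is at jig z 0.080; the housing's top is at jig z 0.100, below the knob. The carriage can be pushed by the housing while the knob is free. Axes as the jig's.
- index_plunger (a joint): Spring plunger on the stop, m; 0 = home, grows as its knob is pulled straight up, hard end at 0.012. The 10 mm pin (tip bevelled 0.6 mm) clears the strip above 0.008, rides on its face at 0.008, drops to 0 in a hole. Spring: 7.5 N down at home, 11 N fully drawn; it does not stay up when let go. The pin must not be forced: 30 N on it at most.
- pull_knob (a point): Middle of the black ribbed pull knob on top of the stop, an upright cylinder 24 mm across and 26 mm tall (13 mm above and below this point), which moves up with the plunger. Home, this point is at jig z 0.116 and the knob's underside 3 mm above the housing's top. Axes as the jig's.
- stop_face (a point): Point of the working face of the stop plate, a steel plate 54 mm wide (x) hanging from the carriage in front of the fence, from 2 to 48 mm above the bed. The face looks left (jig +y), 35 mm left of the plunger's axis; this point is at jig x -0.0025, 10.5 mm above the bed. Axes as the jig's.
- blank: Wooden blank with two shallow pockets, 45 (x) x 120 (y) x 21 mm, 60 to 110 g, loose on the bed left of where the stop shall stand, its length along the fence but askew by up to 0.1 rad, its side 8 to 25 mm off the fence. Origin: centre of its underside. Against fence and stop its centre is at jig x -0.0025, 60 mm left of the stop face. Do not press it with more than 30 N.
- second_blank: The other wooden test piece, 60x90x16 mm, lying on the table to the left of the jig; to be left alone. Origin: centre of its underside.
- sliding_calliper: A steel sliding calliper, 200 mm long, lying on the table to the left of the jig; to be left alone. Origin: centre of its underside.
- pencil: A flat carpenter's pencil, 152 mm long, lying on the table behind the jig; to be left alone. Origin: centre of its underside.
- open_end_spanner: A flat steel open-end spanner, 139 mm long, lying on the table behind the jig; to be left alone. Origin: centre of its underside.

How it is judged:
By the outcome, as a careful person would: the job done as asked, in the order asked, and still so for the second after the job is handed in, with the robot touching nothing.
It also fails if it takes over 64 s, if anything falls off the work surface, if the arm or the gripper's body presses on something with over 40 N, if the wrist force passes 120 N, or if a joint passes its speed limit or range.

## Working session

There is one attempt and no reset: what is moved stays moved. The work goes in short steps, Python scripts to look and compute and a tool call to move; the robot and the scene stay as the last step left them, time stands still between calls to the robot, and variables do not carry over. Pictures are saved under pics/ and viewed, at most 10 in all, crops included, and the job is handed in when it is done.

Besides the shell and the picture viewer there is one more tool, called as a command line: name --argument value ..., lists and objects as JSON in quotes. carry_out: Moves the arm, as the interface text tells. Its arguments: {"type":"object","properties":{"plan":{"type":"array"},"gripper":{"type":"number"}},"required":["plan"]}

```bash
mkdir -p pics; python3 - <<'E'
from plant import bot
import cv2,numpy as np
o=bot.get_obs();print(o, bot.grip_point_offset)
for n in("top","side"):
    im=bot.capture(n);cv2.imwrite(f"pics/{n}0.png",im[:,:,::-1])
    m=bot.camera_model(n);print(n,m)
E
```

```text
{'time': 0.0, 'joint_positions': array([ 1.12699541e+00,  3.42708024e-01,  1.52504372e+00, -1.16738437e-05,
        1.27536777e+00, -1.46027121e-01]), 'dq': array([-0.0008315 , -0.00112493,  0.00084137, -0.00150275,  0.0020091 ,
       -0.00072223]), 'tau': array([-3.45735258e-03, -4.31248856e+01, -2.44217670e+01,  7.14094844e-02,
        5.61678526e-02, -1.46672051e-04]), 'tool_pos': array([153.84859833, 501.52199939, 226.04326424]), 'tcp_rot': array([-3.14008042e+00, -2.11126625e-04,  2.84382210e+00]), 'contact_force': array([ 0.86018009,  0.45467756, -0.38101119]), 'moment': array([ 0.01674029, -0.00364   , -0.00261138]), 'finger_force': 0.0, 'grip_width': 92.21646876514363} 18.8
top {'camera_matrix': array([[432.92347748,   0.        , 290.12127535],
       [  0.        , 432.92347748, 208.16952026],
       [  0.        ,   0.        ,   1.        ]]), 'R': array([[ 1.23212464e-02, -9.99923778e-01,  7.90843872e-04],
       [-9.88608087e-01, -1.23004552e-02, -1.50009166e-01],
       [ 1.50007460e-01,  1.06646525e-03, -9.88684290e-01]]), 't': array([-29.74842725, 546.88771708, 941.47772031])}
side {'camera_matrix': array([[451.62435965,   0.        , 280.67876956],
       [  0.        , 451.62435965, 211.05126515],
       [  0.        ,   0.        ,   1.        ]]), 'R': array([[-0.99784392, -0.06548992,  0.00431037],
       [-0.03560014,  0.4849116 , -0.8738383 ],
       [ 0.05513746, -0.87210769, -0.48619754]]), 't': array([ 546.81450817,  102.7586915 , 1010.80789172])}
```

View pics/top0.png

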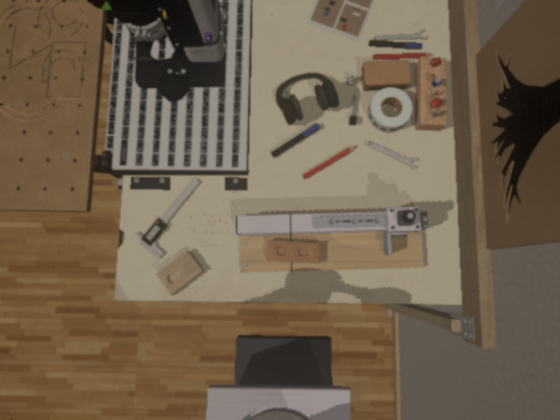

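View pics/side0.png

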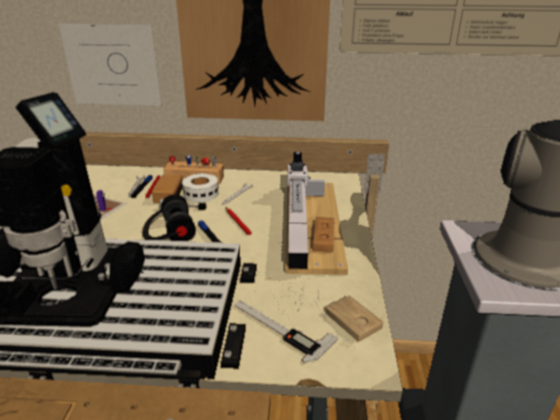

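The top view shows the jig (fence about (237–425, 210–235), knob at about (406,215), blank at about (293,250)). The side view shows the same, with the stop at the far right end. I'll zoom in on the jig.

```bash
cat > h.py <<'E'
import numpy as np,cv2
from plant import bot
def ray(n,u,v,z,m=None):
    m=m or bot.camera_model(n);R=m["R"];C=-R.T@m["t"]
    d=R.T@np.linalg.solve(m["camera_matrix"],[u,v,1.]);return C+d*(z-C[2])/d[2]
def proj(n,X,m=None):
    m=m or bot.camera_model(n);p=m["camera_matrix"]@(m["R"]@np.array(X,float)+m["t"]);return p[:2]/p[2]
E
python3 - <<'E'
import cv2
im=cv2.imread("pics/top0.png")
c=cv2.resize(im[200:278,232:432],None,fx=4,fy=4,interpolation=cv2.INTER_CUBIC);cv2.imwrite("pics/topc.png",cv2.convertScaleAbs(c,alpha=1.4))
from h import *
for u,v in((239,271),(424,266)): print(ray("top",u,v,15))
print(ray("top",406,215,129))
E
```

```text
[404.80703495  91.86237477  15.        ]
[ 421.32511933 -330.56586646   15.        ]
[ 522.63860588 -261.99998987  129.        ]
```

View pics/topc.png

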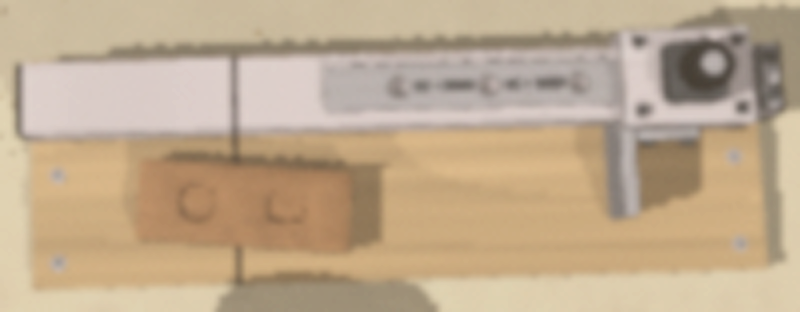

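The crop gives these full-image positions: bed front corners (240.2,272) and (423.8,266.3), fence left-end corners (235.8,215.8) and (237.5,234.2), holes about (332,221.2), (354.5,221.2) and (377,220.7), knob about (408.5,216.2), stop plate bottom end about (387,254).

```bash
python3 - <<'E'
from h import *
c=lambda u,v,z:ray("top",232+(u+.5)/4-.5,200+(v+.5)/4-.5,z)
A=c(33,288,15);B=c(767,265,15);print("front",A,B,np.linalg.norm(A-B))
yv=(A-B)/np.linalg.norm(A-B);xv=np.array([yv[1],-yv[0],0])
O=(A+B)/2+65*xv;O[2]=0;print("jig origin",O,"yaw",np.arctan2(-yv[0],yv[1]))
J=lambda P:(np.dot(P-O,xv),np.dot(P-O,yv),P[2])
for n,p in dict(fenceRL=(15,63,55),fenceFL=(22,137,55),h1=(580,83,63),h2=(490,85,63),h3=(400,85,63),stripL=(322,85,63),knob=(707,65,129),sadLF=(625,125,80),sadRF=(755,120,80),sadLR=(622,30,80),sadRR=(750,30,80),bl1=(140,157,36),bl2=(135,240,36),bl3=(350,165,36),bl4=(350,250,36),plateB=(622,215,63)).items():
    P=c(*p);print(n,np.round(P,1),np.round(J(P),1))
for u in(455,468): print(ray("top",u,215,0))
E
```

```text
front [403.42151148  89.82495709  15.        ] [ 421.59087702 -329.1467103    15.        ] 419.3654538923421
jig origin [ 477.44515889 -116.84469623    0.        ] yaw 0.04333941806391605
fenceRL [527.3  99.   55. ] [ 59.2 213.5  55. ]
fenceFL [486.   93.8  55. ] [ 17.7 210.1  55. ]
h1 [ 519.  -214.5   63. ] [ 37.3 -99.4  63. ]
h2 [ 517.3 -164.8   63. ] [ 37.7 -49.6  63. ]
h3 [ 516.7 -115.    63. ] [39.3  0.1 63. ]
stripL [516.1 -72.   63. ] [40.6 43.2 63. ]
knob [ 520.9 -266.8  129. ] [  36.9 -151.7  129. ]
sadLF [ 494.3 -235.    80. ] [  11.7 -118.8   80. ]
sadRF [ 497.9 -305.4   80. ] [  12.3 -189.3   80. ]
sadLR [ 546.3 -234.5   80. ] [  63.7 -120.5   80. ]
sadRR [ 547.1 -304.3   80. ] [  61.5 -190.3   80. ]
bl1 [477.2  29.2  36. ] [  6.1 145.9  36. ]
bl2 [430.7  31.1  36. ] [-40.3 149.8  36. ]
bl3 [474.2 -89.3  36. ] [-2.1 27.6 36. ]
bl4 [426.6 -89.4  36. ] [-49.6  29.6  36. ]
plateB [ 446.7 -236.2   63. ] [ -35.9 -117.9   63. ]
[ 542.00556706 -412.46047893    0.        ]
[ 542.38723877 -443.16750342    0.        ]
```

carry_out --plan '[{"tx": 30, "ty": -30, "tz": 20, "rz": 0.04}, {"tx": 30, "ty": -30, "tz": 20, "rz": 0.04}, {"tx": 30, "ty": -30, "rz": 0.04}, {"tx": 30, "ty": -30, "rz": 0.04}, {"tx": 30, "ty": -30, "rz": 0.04}, {"tx": 30, "ty": -30, "rz": 0.04}, {"tx": 30, "ty": -30, "rz": 0.04}, {"tx": 30, "ty": -35, "rz": 0.03}, {"tx": 15, "ty": -45, "rz": 0.03}, {"tx": 10, "ty": -45}, {"tx": 10, "ty": -45}, {"tx": 5, "ty": -45}]'

```text
invalid input at $.plan[0]: expected keys tx, ty, tz, rx, ry, rz
```

carry_out --plan '[{"tx": 30, "ty": -30, "tz": 20, "rx": 0, "ry": 0, "rz": 0.04}, {"tx": 30, "ty": -30, "tz": 20, "rx": 0, "ry": 0, "rz": 0.04}, {"tx": 30, "ty": -30, "tz": 0, "rx": 0, "ry": 0, "rz": 0.04}, {"tx": 30, "ty": -30, "tz": 0, "rx": 0, "ry": 0, "rz": 0.04}, {"tx": 30, "ty": -30, "tz": 0, "rx": 0, "ry": 0, "rz": 0.04}, {"tx": 30, "ty": -30, "tz": 0, "rx": 0, "ry": 0, "rz": 0.04}, {"tx": 30, "ty": -30, "tz": 0, "rx": 0, "ry": 0, "rz": 0.04}, {"tx": 30, "ty": -35, "tz": 0, "rx": 0, "ry": 0, "rz": 0.03}, {"tx": 15, "ty": -45, "tz": 0, "rx": 0, "ry": 0, "rz": 0.03}, {"tx": 10, "ty": -45, "tz": 0, "rx": 0, "ry": 0, "rz": 0}, {"tx": 10, "ty": -45, "tz": 0, "rx": 0, "ry": 0, "rz": 0}, {"tx": 5, "ty": -45, "tz": 0, "rx": 0, "ry": 0, "rz": 0}]'

```text
time: 1.3
tool_pos: [434.2, 75.0, 266.4]
tcp_rot: [3.142, -0.0, -3.099]
contact_force: [0.1, 0.0, -0.3]
grip_width: 91.6
finger_force: 0.0
```

carry_out --plan '[{"tx": 15, "ty": -45, "tz": 0, "rx": 0, "ry": 0, "rz": 0}, {"tx": 15, "ty": -45, "tz": 0, "rx": 0, "ry": 0, "rz": 0}, {"tx": 10, "ty": -45, "tz": 0, "rx": 0, "ry": 0, "rz": 0}, {"tx": 10, "ty": -45, "tz": 0, "rx": 0, "ry": 0, "rz": 0}, {"tx": 5, "ty": -40, "tz": 0, "rx": 0, "ry": 0, "rz": 0}, {"tx": 0, "ty": -30, "tz": 0, "rx": 0, "ry": 0, "rz": 0}, {"tx": 0, "ty": 0, "tz": 0, "rx": 0, "ry": 0, "rz": 0}, {"tx": 0, "ty": 0, "tz": 0, "rx": 0, "ry": 0, "rz": 0}, {"tx": 0, "ty": 0, "tz": 0, "rx": 0, "ry": 0, "rz": 0}]'

```text
time: 2.2
tool_pos: [488.9, -172.1, 266.6]
tcp_rot: [3.141, -0.0, -3.099]
contact_force: [0.1, 0.2, 1.2]
grip_width: 92.1
finger_force: 0.0
```

```bash
python3 - <<'E'
from h import *
o=bot.get_obs();print(o["time"],o["tool_pos"],o["tcp_rot"],o["joint_positions"]);m=bot.camera_model("wrist")
print(m); im=bot.capture("wrist");cv2.imwrite("pics/w1.png",cv2.convertScaleAbs(im[:,:,::-1],alpha=1.3))
print(proj("wrist",[521,-267,129],m),proj("wrist",[517.3,-164.8,63],m))
E
```

```text
2.2 [ 488.87532409 -172.0678649   266.59450368] [ 3.14082601e+00 -4.04912612e-04 -3.09864928e+00] [-4.86661456e-01  3.01335274e-01  1.47119199e+00  4.66450123e-04
  1.36980215e+00 -2.10049430e+00]
{'camera_matrix': array([[312.18785035,   0.        , 280.0241137 ],
       [  0.        , 312.18785035, 207.94736304],
       [  0.        ,   0.        ,   1.        ]]), 'R': array([[-0.04165865,  0.99913082,  0.00147037],
       [ 0.96256731,  0.03973957,  0.26811368],
       [ 0.26782221,  0.01258459, -0.96338616]]), 't': array([ 191.89742518, -508.15786395,  298.86541572])}
[183.19748029 225.34260925] [284.8432915 208.0475956]
```

View pics/w1.png

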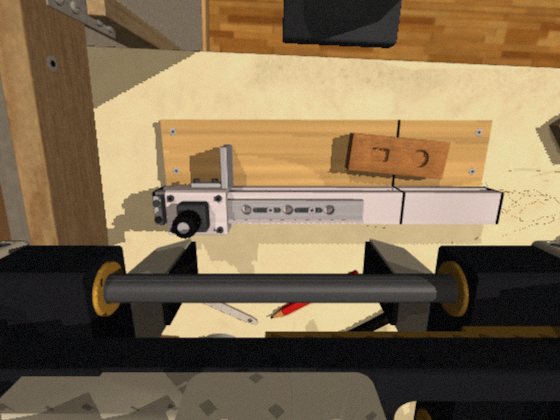

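The wrist view puts the knob top at (183,226), against a predicted (183,225). The middle hole is at (288,210), and the blank is at about (398,156) with a small skew. Next I go down over the knob.

```bash
python3 - <<'E'
from h import *
for u in(246,288,331): print(ray("wrist",u,210,63))
print(ray("wrist",183,226,129))
for p in((349,134),(449,141),(346,173),(442,178)): print(ray("wrist",*p,36))
E
```

```text
[ 521.89017671 -211.21766297   63.        ]
[ 519.77419724 -160.75488986   63.        ]
[ 517.60710134 -109.07307054   63.        ]
[ 521.96098476 -267.13140072  129.        ]
[428.77672962 -90.5876804   36.        ]
[431.91197776  32.00684959  36.        ]
[476.30634057 -89.51554281  36.        ]
[477.53832945  31.75063176  36.        ]
```

carry_out --plan '[{"tx": 16, "ty": -48, "tz": -30, "rx": 0, "ry": 0, "rz": 0}, {"tx": 16, "ty": -46, "tz": -30, "rx": 0, "ry": 0, "rz": 0}, {"tx": 0, "ty": 0, "tz": -35, "rx": 0, "ry": 0, "rz": 0}, {"tx": 0, "ty": 0, "tz": -30, "rx": 0, "ry": 0, "rz": 0}, {"tx": 0, "ty": 0, "tz": -20, "rx": 0, "ry": 0, "rz": 0}, {"tx": 0, "ty": 0, "tz": -13, "rx": 0, "ry": 0, "rz": 0}, {"tx": 0, "ty": 0, "tz": 0, "rx": 0, "ry": 0, "rz": 0}, {"tx": 0, "ty": 0, "tz": 0, "rx": 0, "ry": 0, "rz": 0}]'

```text
time: 3.05
tool_pos: [517.3, -253.8, 118.0]
tcp_rot: [-3.141, 0.001, -3.098]
contact_force: [-1.3, -0.9, 0.8]
grip_width: 91.5
finger_force: 0.0
```

carry_out --gripper 0.55 --plan '[{"tx": 0, "ty": 0, "tz": 0, "rx": 0, "ry": 0, "rz": 0}, {"tx": 0, "ty": 0, "tz": 0, "rx": 0, "ry": 0, "rz": 0}, {"tx": 0, "ty": 0, "tz": 0, "rx": 0, "ry": 0, "rz": 0}, {"tx": 0, "ty": 0, "tz": 0, "rx": 0, "ry": 0, "rz": 0}]'

```text
time: 3.45
tool_pos: [516.7, -254.2, 117.5]
tcp_rot: [-3.141, 0.001, -3.099]
contact_force: [-0.4, 0.2, 0.7]
grip_width: 64.3
finger_force: 0.0
```

```bash
python3 - <<'E'
from h import *
for n in("top","side","wrist"):
    im=bot.capture(n)
    cv2.imwrite(f"pics/{n}2.png",cv2.convertScaleAbs(im[:,:,::-1],alpha=1.3))
s=cv2.imread("pics/side2.png")[120:220,240:380];w=cv2.imread("pics/wrist2.png")
cv2.imwrite("pics/c2.png",np.hstack([cv2.resize(w,(400,300)),cv2.resize(s,(400,300))]))
o=bot.get_obs();print(o["tool_pos"],o["tcp_rot"],o["contact_force"])
E
```

```text
[ 516.60538763 -254.12524571  117.09371529] [ 3.14151579e+00  1.06050816e-04 -3.09950419e+00] [-0.08675497  0.84167741  0.01860117]
```

View pics/c2.png

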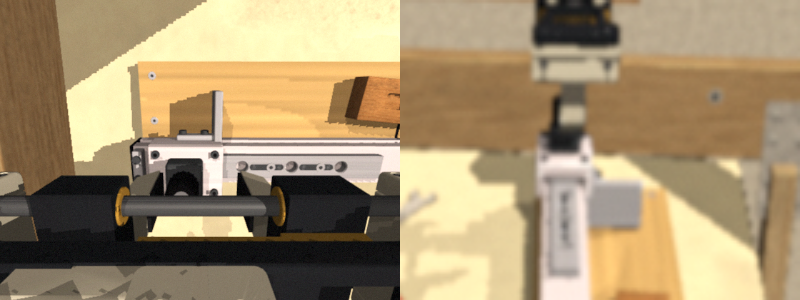

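The left half (wrist) shows the knob between the fingers but off-centre toward the left finger. The right half (side) shows the gripper above the stop. I'll correct by +5, −13, −13 and then close.

carry_out --plan '[{"tx": 5, "ty": -13, "tz": 0, "rx": 0, "ry": 0, "rz": 0}, {"tx": 0, "ty": 0, "tz": -7, "rx": 0, "ry": 0, "rz": 0}, {"tx": 0, "ty": 0, "tz": -6, "rx": 0, "ry": 0, "rz": 0}, {"tx": 0, "ty": 0, "tz": 0, "rx": 0, "ry": 0, "rz": 0}, {"tx": 0, "ty": 0, "tz": 0, "rx": 0, "ry": 0, "rz": 0}]'

```text
time: 4.1
tool_pos: [521.3, -266.5, 103.6]
tcp_rot: [3.141, -0.001, -3.099]
contact_force: [0.4, 0.1, 1.3]
grip_width: 41.6
finger_force: 0.0
```

carry_out --gripper 0.68 --plan '[{"tx": 0, "ty": 0, "tz": 0, "rx": 0, "ry": 0, "rz": 0}, {"tx": 0, "ty": 0, "tz": 0, "rx": 0, "ry": 0, "rz": 0}, {"tx": 0, "ty": 0, "tz": 0, "rx": 0, "ry": 0, "rz": 0}, {"tx": 0, "ty": 0, "tz": 0, "rx": 0, "ry": 0, "rz": 0}, {"tx": 0, "ty": 0, "tz": 0, "rx": 0, "ry": 0, "rz": 0}, {"tx": 0, "ty": 0, "tz": 0, "rx": 0, "ry": 0, "rz": 0}]'

```text
time: 4.7
tool_pos: [521.6, -267.1, 104.1]
tcp_rot: [3.142, 0.0, -3.099]
contact_force: [-0.3, 0.5, -0.5]
grip_width: 29.4
finger_force: 0.0
```

carry_out --gripper 1.0 --plan '[{"tx": 0, "ty": 0, "tz": 0, "rx": 0, "ry": 0, "rz": 0}, {"tx": 0, "ty": 0, "tz": 0, "rx": 0, "ry": 0, "rz": 0}, {"tx": 0, "ty": 0, "tz": 0, "rx": 0, "ry": 0, "rz": 0}, {"tx": 0, "ty": 0, "tz": 0, "rx": 0, "ry": 0, "rz": 0}, {"tx": 0, "ty": 0, "tz": 0, "rx": 0, "ry": 0, "rz": 0}, {"tx": 0, "ty": 0, "tz": 0, "rx": 0, "ry": 0, "rz": 0}]'

```text
time: 5.3
tool_pos: [521.6, -267.3, 104.0]
tcp_rot: [-3.141, 0.0, -3.099]
contact_force: [-0.5, -1.8, 0.4]
grip_width: 23.4
finger_force: 30.0
```

carry_out --plan '[{"tx": 0, "ty": 0, "tz": 2, "rx": 0, "ry": 0, "rz": 0}, {"tx": 0, "ty": 0, "tz": 2, "rx": 0, "ry": 0, "rz": 0}, {"tx": 0, "ty": 0, "tz": 2, "rx": 0, "ry": 0, "rz": 0}, {"tx": 0, "ty": 0, "tz": 0, "rx": 0, "ry": 0, "rz": 0}, {"tx": 0, "ty": 0, "tz": 0, "rx": 0, "ry": 0, "rz": 0}]'

```text
time: 5.8
tool_pos: [521.5, -267.1, 109.7]
tcp_rot: [3.141, -0.0, -3.099]
contact_force: [3.0, -3.5, -9.8]
grip_width: 22.8
finger_force: 30.0
```

The measured 9.8 N matches the spring. I'll raise the knob to about 10 mm drawn.

carry_out --plan '[{"tx": 0, "ty": 0, "tz": 2, "rx": 0, "ry": 0, "rz": 0}, {"tx": 0, "ty": 0, "tz": 2, "rx": 0, "ry": 0, "rz": 0}, {"tx": 0, "ty": 0, "tz": 0.5, "rx": 0, "ry": 0, "rz": 0}, {"tx": 0, "ty": 0, "tz": 0, "rx": 0, "ry": 0, "rz": 0}, {"tx": 0, "ty": 0, "tz": 0, "rx": 0, "ry": 0, "rz": 0}]'

```text
time: 6.3
tool_pos: [521.5, -267.0, 114.4]
tcp_rot: [3.141, -0.0, -3.099]
contact_force: [2.6, -2.1, -10.8]
grip_width: 23.0
finger_force: 30.0
```

carry_out --plan '[{"tx": -0.1, "ty": 2, "tz": 0, "rx": 0, "ry": 0, "rz": 0}, {"tx": -0.1, "ty": 3, "tz": 0, "rx": 0, "ry": 0, "rz": 0}, {"tx": -0.1, "ty": 3, "tz": 0, "rx": 0, "ry": 0, "rz": 0}, {"tx": 0, "ty": 0, "tz": 0, "rx": 0, "ry": 0, "rz": 0}]'

```text
time: 6.7
tool_pos: [521.2, -258.4, 114.4]
tcp_rot: [3.141, -0.0, -3.099]
contact_force: [2.6, -2.6, -10.9]
grip_width: 23.1
finger_force: 30.0
```

carry_out --plan '[{"tx": -0.2, "ty": 5, "tz": 0, "rx": 0, "ry": 0, "rz": 0}, {"tx": -0.35, "ty": 8, "tz": 0, "rx": 0, "ry": 0, "rz": 0}, {"tx": -0.35, "ty": 8, "tz": 0, "rx": 0, "ry": 0, "rz": 0}, {"tx": -0.35, "ty": 8, "tz": 0, "rx": 0, "ry": 0, "rz": 0}, {"tx": -0.35, "ty": 8, "tz": 0, "rx": 0, "ry": 0, "rz": 0}, {"tx": -0.2, "ty": 3, "tz": 0, "rx": 0, "ry": 0, "rz": 0}, {"tx": 0, "ty": 0, "tz": 0, "rx": 0, "ry": 0, "rz": 0}, {"tx": 0, "ty": 0, "tz": 0, "rx": 0, "ry": 0, "rz": 0}]'

```text
time: 7.5
tool_pos: [519.5, -218.3, 114.4]
tcp_rot: [3.14, -0.0, -3.099]
contact_force: [3.1, 1.7, -10.5]
grip_width: 22.9
finger_force: 30.0
```

carry_out --plan '[{"tx": -0.2, "ty": 5, "tz": 0, "rx": 0, "ry": 0, "rz": 0}, {"tx": -0.35, "ty": 8, "tz": 0, "rx": 0, "ry": 0, "rz": 0}, {"tx": -0.35, "ty": 8, "tz": 0, "rx": 0, "ry": 0, "rz": 0}, {"tx": -0.35, "ty": 8, "tz": 0, "rx": 0, "ry": 0, "rz": 0}, {"tx": -0.35, "ty": 8, "tz": 0, "rx": 0, "ry": 0, "rz": 0}, {"tx": -0.1, "ty": 3, "tz": 0, "rx": 0, "ry": 0, "rz": 0}, {"tx": 0, "ty": 0, "tz": 0, "rx": 0, "ry": 0, "rz": 0}, {"tx": 0, "ty": 0, "tz": 0, "rx": 0, "ry": 0, "rz": 0}]'

```text
time: 8.3
tool_pos: [517.9, -178.8, 114.5]
tcp_rot: [3.141, 0.0, -3.1]
contact_force: [3.6, 0.3, -11.8]
grip_width: 23.5
finger_force: 30.0
```

```bash
python3 - <<'E'
from h import *
w=bot.capture("wrist")[:,:,::-1];s=bot.capture("top")[195:280,230:435,::-1]
cv2.imwrite("pics/c3.png",cv2.convertScaleAbs(np.vstack([cv2.resize(w[150:300],(800,214)),cv2.resize(s,(800,332),interpolation=2)]),alpha=1.3))
E
```

```text
(no output)
```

View pics/c3.png

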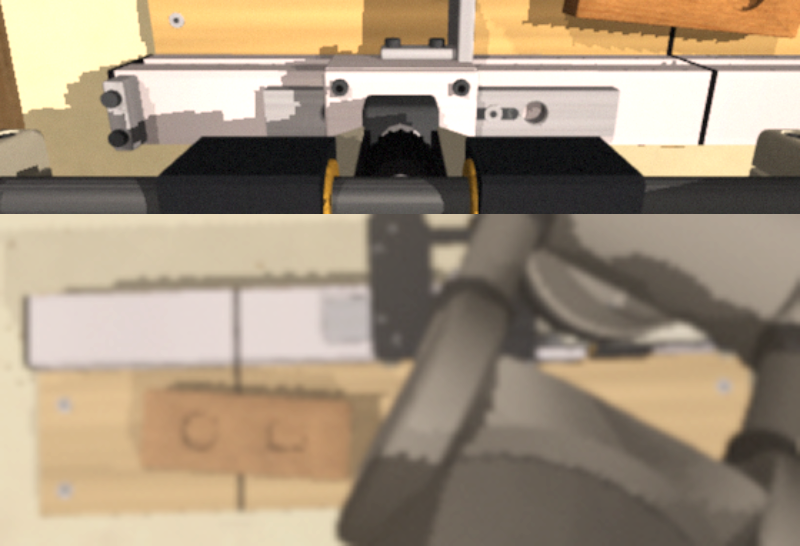

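The upper half (wrist) shows the saddle between holes 1 (edge at about x=325) and 3 (x=536), so the pin is before the middle hole, as intended. Now I lower the pin onto the strip face.

carry_out --plan '[{"tx": 0, "ty": 0, "tz": -1, "rx": 0, "ry": 0, "rz": 0}, {"tx": 0, "ty": 0, "tz": -1, "rx": 0, "ry": 0, "rz": 0}, {"tx": 0, "ty": 0, "tz": -0.5, "rx": 0, "ry": 0, "rz": 0}, {"tx": 0, "ty": 0, "tz": -0.3, "rx": 0, "ry": 0, "rz": 0}, {"tx": 0, "ty": 0, "tz": 0, "rx": 0, "ry": 0, "rz": 0}, {"tx": 0, "ty": 0, "tz": 0, "rx": 0, "ry": 0, "rz": 0}]'

```text
time: 9.0
tool_pos: [517.9, -178.9, 112.0]
tcp_rot: [3.141, 0.0, -3.099]
contact_force: [2.3, 3.3, -4.4]
grip_width: 22.8
finger_force: 30.0
```

carry_out --gripper 0.54 --plan '[{"tx": 0, "ty": 0, "tz": 0, "rx": 0, "ry": 0, "rz": 0}, {"tx": 0, "ty": 0, "tz": 0, "rx": 0, "ry": 0, "rz": 0}, {"tx": 0, "ty": 0, "tz": 0, "rx": 0, "ry": 0, "rz": 0}, {"tx": 0, "ty": 0, "tz": 0, "rx": 0, "ry": 0, "rz": 0}, {"tx": 0, "ty": 0, "tz": 0, "rx": 0, "ry": 0, "rz": 0}]'

```text
time: 9.5
tool_pos: [517.8, -179.4, 111.9]
tcp_rot: [-3.141, 0.0, -3.1]
contact_force: [0.4, -1.3, -0.4]
grip_width: 42.5
finger_force: 0.0
```

carry_out --plan '[{"tx": 0, "ty": 0, "tz": -6, "rx": 0, "ry": 0, "rz": 0}, {"tx": 0, "ty": 0, "tz": -6, "rx": 0, "ry": 0, "rz": 0}, {"tx": 0, "ty": 0, "tz": -5, "rx": 0, "ry": 0, "rz": 0}, {"tx": 0, "ty": 0, "tz": -4, "rx": 0, "ry": 0, "rz": 0}, {"tx": 0, "ty": 0, "tz": 0, "rx": 0, "ry": 0, "rz": 0}, {"tx": 0, "ty": 0, "tz": 0, "rx": 0, "ry": 0, "rz": 0}]'

```text
time: 10.1
tool_pos: [517.8, -179.1, 90.6]
tcp_rot: [3.141, -0.0, -3.099]
contact_force: [-0.8, -0.4, 0.5]
grip_width: 42.0
finger_force: 0.0
```

carry_out --plan '[{"tx": 0, "ty": 1, "tz": 0, "rx": 0, "ry": 0, "rz": 0}, {"tx": 0, "ty": 1, "tz": 0, "rx": 0, "ry": 0, "rz": 0}, {"tx": -0.1, "ty": 1, "tz": 0, "rx": 0, "ry": 0, "rz": 0}, {"tx": 0, "ty": 1, "tz": 0, "rx": 0, "ry": 0, "rz": 0}, {"tx": 0, "ty": 1, "tz": 0, "rx": 0, "ry": 0, "rz": 0}, {"tx": -0.1, "ty": 1, "tz": 0, "rx": 0, "ry": 0, "rz": 0}, {"tx": 0, "ty": 0, "tz": 0, "rx": 0, "ry": 0, "rz": 0}]'

```text
time: 10.8
tool_pos: [517.7, -173.6, 90.8]
tcp_rot: [-3.141, 0.0, -3.099]
contact_force: [-0.0, -3.6, -1.0]
grip_width: 42.2
finger_force: 1.8
```

carry_out --plan '[{"tx": -0.1, "ty": 1, "tz": 0, "rx": 0, "ry": 0, "rz": 0}, {"tx": 0, "ty": 1, "tz": 0, "rx": 0, "ry": 0, "rz": 0}, {"tx": 0, "ty": 1, "tz": 0, "rx": 0, "ry": 0, "rz": 0}, {"tx": -0.1, "ty": 1, "tz": 0, "rx": 0, "ry": 0, "rz": 0}, {"tx": 0, "ty": 1, "tz": 0, "rx": 0, "ry": 0, "rz": 0}, {"tx": -0.1, "ty": 1, "tz": 0, "rx": 0, "ry": 0, "rz": 0}, {"tx": 0, "ty": 1, "tz": 0, "rx": 0, "ry": 0, "rz": 0}, {"tx": 0, "ty": 1, "tz": 0, "rx": 0, "ry": 0, "rz": 0}]'

```text
time: 11.6
tool_pos: [517.5, -167.2, 90.7]
tcp_rot: [-3.138, 0.001, -3.1]
contact_force: [-0.5, -9.5, -2.7]
grip_width: 42.2
finger_force: 4.7
```

carry_out --plan '[{"tx": 0, "ty": 0.6, "tz": 0, "rx": 0, "ry": 0, "rz": 0}, {"tx": -0.1, "ty": 0.6, "tz": 0, "rx": 0, "ry": 0, "rz": 0}, {"tx": 0, "ty": 0.6, "tz": 0, "rx": 0, "ry": 0, "rz": 0}]'

```text
time: 11.9
tool_pos: [517.4, -165.4, 90.7]
tcp_rot: [-3.138, 0.001, -3.1]
contact_force: [-0.6, -9.6, -2.9]
grip_width: 42.3
finger_force: 5.4
```

carry_out --plan '[{"tx": 0, "ty": 0.6, "tz": 0, "rx": 0, "ry": 0, "rz": 0}, {"tx": -0.1, "ty": 0.6, "tz": 0, "rx": 0, "ry": 0, "rz": 0}, {"tx": 0, "ty": 0.6, "tz": 0, "rx": 0, "ry": 0, "rz": 0}]'

```text
time: 12.2
tool_pos: [517.3, -163.6, 90.8]
tcp_rot: [-3.139, 0.001, -3.1]
contact_force: [-0.3, -9.9, -2.5]
grip_width: 42.3
finger_force: 5.0
```

carry_out --plan '[{"tx": 0, "ty": 0.6, "tz": 0, "rx": 0, "ry": 0, "rz": 0}, {"tx": -0.1, "ty": 0.6, "tz": 0, "rx": 0, "ry": 0, "rz": 0}]'

```text
time: 12.4
tool_pos: [517.3, -162.3, 90.7]
tcp_rot: [-3.139, 0.001, -3.1]
contact_force: [0.4, -8.3, -3.6]
grip_width: 42.3
finger_force: 4.1
```

carry_out --plan '[{"tx": 0, "ty": 0.6, "tz": 0, "rx": 0, "ry": 0, "rz": 0}, {"tx": 0, "ty": 0.6, "tz": 0, "rx": 0, "ry": 0, "rz": 0}]'

```text
time: 12.6
tool_pos: [517.3, -161.1, 90.7]
tcp_rot: [-3.139, 0.001, -3.1]
contact_force: [-1.3, -11.2, -2.0]
grip_width: 42.5
finger_force: 5.4
```

carry_out --plan '[{"tx": 0, "ty": 0.6, "tz": 0, "rx": 0, "ry": 0, "rz": 0}, {"tx": 0, "ty": 0.6, "tz": 0, "rx": 0, "ry": 0, "rz": 0}]'

```text
time: 12.8
tool_pos: [517.2, -160.0, 90.8]
tcp_rot: [-3.138, 0.001, -3.099]
contact_force: [-0.3, -10.9, -3.2]
grip_width: 42.6
finger_force: 5.6
```

carry_out --plan '[{"tx": -0.1, "ty": 0.6, "tz": 0, "rx": 0, "ry": 0, "rz": 0}, {"tx": 0, "ty": 0.6, "tz": 0, "rx": 0, "ry": 0, "rz": 0}]'

```text
time: 13.0
tool_pos: [517.1, -158.5, 90.7]
tcp_rot: [-3.139, 0.001, -3.1]
contact_force: [-0.1, -4.4, 1.2]
grip_width: 42.2
finger_force: 2.1
```

The force dropped from 11 N to 4 N at axis y ≈ −163.6, so the pin has probably dropped. I'll feel gently for the hole wall.

carry_out --plan '[{"tx": 0, "ty": 0.4, "tz": 0, "rx": 0, "ry": 0, "rz": 0}, {"tx": 0, "ty": 0, "tz": 0, "rx": 0, "ry": 0, "rz": 0}]'

```text
time: 13.2
tool_pos: [517.0, -156.7, 90.8]
tcp_rot: [-3.141, 0.0, -3.1]
contact_force: [-0.5, -3.3, 0.1]
grip_width: 42.3
finger_force: 2.0
```

carry_out --plan '[{"tx": 0, "ty": 0.3, "tz": 0, "rx": 0, "ry": 0, "rz": 0}, {"tx": 0, "ty": 0, "tz": 0, "rx": 0, "ry": 0, "rz": 0}]'

```text
time: 13.4
tool_pos: [517.0, -156.0, 90.8]
tcp_rot: [-3.141, 0.0, -3.099]
contact_force: [-0.2, -3.8, -0.4]
grip_width: 41.9
finger_force: 2.0
```

carry_out --plan '[{"tx": 0, "ty": 0.3, "tz": 0, "rx": 0, "ry": 0, "rz": 0}, {"tx": 0, "ty": 0, "tz": 0, "rx": 0, "ry": 0, "rz": 0}]'

```text
time: 13.6
tool_pos: [517.0, -155.8, 90.8]
tcp_rot: [-3.141, 0.0, -3.099]
contact_force: [-0.4, -5.4, 0.4]
grip_width: 42.2
finger_force: 2.3
```

carry_out --plan '[{"tx": 0, "ty": 0.3, "tz": 0, "rx": 0, "ry": 0, "rz": 0}, {"tx": 0, "ty": 0, "tz": 0, "rx": 0, "ry": 0, "rz": 0}]'

```text
time: 13.8
tool_pos: [517.0, -155.7, 90.8]
tcp_rot: [-3.141, 0.0, -3.099]
contact_force: [-0.7, -5.9, -0.1]
grip_width: 42.2
finger_force: 2.8
```

```bash
python3 - <<'E'
from h import *
w=bot.capture("wrist")[:,:,::-1];s=bot.capture("side")[130:240,250:370,::-1]
cv2.imwrite("pics/c4.png",cv2.convertScaleAbs(np.hstack([cv2.resize(w[170:310,170:390],(440,280)),cv2.resize(s,(305,280),interpolation=2)]),alpha=1.5))
E
```

```text
(no output)
```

View pics/c4.png

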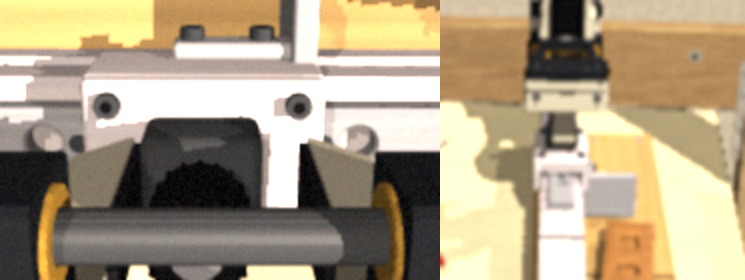

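The wrist crop shows holes 1 and 3 (x≈48 and 358) symmetric about the saddle (84–322), so the pin is at the middle hole, and the carriage is now stalling. I'll confirm with a push both ways.

carry_out --plan '[{"tx": 0, "ty": 0.6, "tz": 0, "rx": 0, "ry": 0, "rz": 0}, {"tx": 0, "ty": 0.6, "tz": 0, "rx": 0, "ry": 0, "rz": 0}, {"tx": 0, "ty": 0, "tz": 0, "rx": 0, "ry": 0, "rz": 0}]'

```text
time: 14.2
tool_pos: [517.0, -155.6, 90.8]
tcp_rot: [-3.139, 0.0, -3.099]
contact_force: [0.3, -9.6, -1.2]
grip_width: 42.4
finger_force: 5.0
```

carry_out --plan '[{"tx": 0, "ty": -3, "tz": 0, "rx": 0, "ry": 0, "rz": 0}, {"tx": 0, "ty": -3, "tz": 0, "rx": 0, "ry": 0, "rz": 0}, {"tx": 0, "ty": -3, "tz": 0, "rx": 0, "ry": 0, "rz": 0}, {"tx": 0, "ty": -1, "tz": 0, "rx": 0, "ry": 0, "rz": 0}, {"tx": 0, "ty": 0, "tz": 0, "rx": 0, "ry": 0, "rz": 0}, {"tx": 0, "ty": 0, "tz": 0, "rx": 0, "ry": 0, "rz": 0}]'

```text
time: 14.8
tool_pos: [516.9, -164.0, 90.7]
tcp_rot: [3.141, -0.0, -3.099]
contact_force: [-0.5, -0.6, -0.1]
grip_width: 42.1
finger_force: 0.0
```

carry_out --plan '[{"tx": 0, "ty": -1, "tz": 0, "rx": 0, "ry": 0, "rz": 0}, {"tx": 0, "ty": -1, "tz": 0, "rx": 0, "ry": 0, "rz": 0}, {"tx": 0, "ty": -1, "tz": 0, "rx": 0, "ry": 0, "rz": 0}, {"tx": 0, "ty": -1, "tz": 0, "rx": 0, "ry": 0, "rz": 0}, {"tx": 0, "ty": 0, "tz": 0, "rx": 0, "ry": 0, "rz": 0}]'

```text
time: 15.3
tool_pos: [517.0, -167.8, 90.7]
tcp_rot: [3.141, 0.0, -3.099]
contact_force: [0.6, 4.2, 0.1]
grip_width: 42.1
finger_force: 2.0
```

carry_out --plan '[{"tx": 0, "ty": -0.8, "tz": 0, "rx": 0, "ry": 0, "rz": 0}, {"tx": 0, "ty": -0.8, "tz": 0, "rx": 0, "ry": 0, "rz": 0}, {"tx": 0, "ty": 0, "tz": 0, "rx": 0, "ry": 0, "rz": 0}]'

```text
time: 15.6
tool_pos: [517.0, -168.8, 90.7]
tcp_rot: [3.14, 0.0, -3.1]
contact_force: [0.7, 7.9, 0.5]
grip_width: 42.3
finger_force: 3.9
```

carry_out --plan '[{"tx": 0, "ty": -0.8, "tz": 0, "rx": 0, "ry": 0, "rz": 0}, {"tx": 0, "ty": -0.8, "tz": 0, "rx": 0, "ry": 0, "rz": 0}, {"tx": 0, "ty": 0, "tz": 0, "rx": 0, "ry": 0, "rz": 0}]'

```text
time: 15.9
tool_pos: [517.0, -168.9, 90.6]
tcp_rot: [3.137, -0.0, -3.1]
contact_force: [3.4, 13.7, 2.8]
grip_width: 42.1
finger_force: 6.7
```

Both directions are locked. I'll back off, lift clear, close the fingers and touch the knob's top to check the pin is fully home (expected z ≈ 129).

carry_out --plan '[{"tx": 0, "ty": 4, "tz": 0, "rx": 0, "ry": 0, "rz": 0}, {"tx": 0, "ty": 4, "tz": 0, "rx": 0, "ry": 0, "rz": 0}, {"tx": 0, "ty": 1, "tz": 10, "rx": 0, "ry": 0, "rz": 0}, {"tx": 0, "ty": 0, "tz": 20, "rx": 0, "ry": 0, "rz": 0}, {"tx": 0, "ty": 0, "tz": 25, "rx": 0, "ry": 0, "rz": 0}, {"tx": 0, "ty": 0, "tz": 5, "rx": 0, "ry": 0, "rz": 0}]'

```text
time: 16.5
tool_pos: [518.4, -163.6, 154.0]
tcp_rot: [-3.138, 0.005, -3.099]
contact_force: [0.6, -0.3, 0.5]
grip_width: 42.2
finger_force: 0.0
```

carry_out --gripper 1.0 --plan '[{"tx": 0, "ty": 0, "tz": 0, "rx": 0, "ry": 0, "rz": 0}, {"tx": 0, "ty": 0, "tz": 0, "rx": 0, "ry": 0, "rz": 0}, {"tx": 0, "ty": 0, "tz": 0, "rx": 0, "ry": 0, "rz": 0}, {"tx": 0, "ty": 0, "tz": 0, "rx": 0, "ry": 0, "rz": 0}, {"tx": 0, "ty": 0, "tz": 0, "rx": 0, "ry": 0, "rz": 0}, {"tx": 0, "ty": 0, "tz": 0, "rx": 0, "ry": 0, "rz": 0}, {"tx": 0, "ty": 0, "tz": 0, "rx": 0, "ry": 0, "rz": 0}, {"tx": 0, "ty": 0, "tz": 0, "rx": 0, "ry": 0, "rz": 0}]'

```text
time: 17.3
tool_pos: [516.9, -162.4, 150.7]
tcp_rot: [3.141, -0.0, -3.099]
contact_force: [0.3, 0.8, 0.0]
grip_width: 0.2
finger_force: 0.0
```

```bash
python3 - <<'E'
from h import *
m=bot.camera_model("wrist");w=bot.capture("wrist")[:,:,::-1];cv2.imwrite("pics/w5.png",cv2.convertScaleAbs(w,alpha=1.3))
print(proj("wrist",[517,-162.4,129],m),proj("wrist",[517,-162.4,137],m))
o=bot.get_obs();print(o["tool_pos"],o["grip_width"])
print(np.round(m["R"],3),m["t"])
E
```

```text
[280.00398025 242.68207215] [280.01408538 247.78111121]
[ 516.92185757 -162.38584563  150.69803421] 0.4085703240250264
[[-0.041  0.999  0.001]
 [ 0.962  0.039  0.268]
 [ 0.268  0.012 -0.963]] [ 183.30522089 -504.54466928  179.20660662]
```

View pics/w5.png

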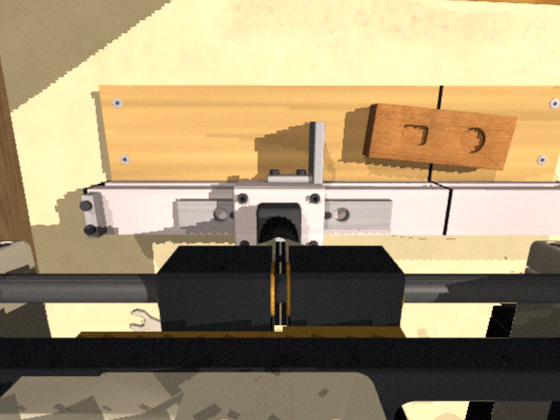

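The wrist view shows the closed fingers above the knob (280,235), with holes 1 and 3 on either side of the saddle. The blank lies left and askew, with corners at about (372,103), (516,117), (366,158) and (505,170). Next I probe the knob top.

carry_out --plan '[{"tx": 0, "ty": 0, "tz": -10, "rx": 0, "ry": 0, "rz": 0}, {"tx": 0, "ty": 0, "tz": -5, "rx": 0, "ry": 0, "rz": 0}, {"tx": 0, "ty": 0, "tz": -3, "rx": 0, "ry": 0, "rz": 0}, {"tx": 0, "ty": 0, "tz": 0, "rx": 0, "ry": 0, "rz": 0}]'

```text
time: 17.75
tool_pos: [516.5, -162.2, 131.9]
tcp_rot: [3.141, -0.001, -3.099]
contact_force: [-0.7, 0.2, -0.1]
grip_width: 0.7
finger_force: 0.0
```

carry_out --plan '[{"tx": 0, "ty": 0, "tz": -1, "rx": 0, "ry": 0, "rz": 0}, {"tx": 0, "ty": 0, "tz": -1, "rx": 0, "ry": 0, "rz": 0}, {"tx": 0, "ty": 0, "tz": -1, "rx": 0, "ry": 0, "rz": 0}, {"tx": 0, "ty": 0, "tz": -0.5, "rx": 0, "ry": 0, "rz": 0}, {"tx": 0, "ty": 0, "tz": 0, "rx": 0, "ry": 0, "rz": 0}]'

```text
time: 18.25
tool_pos: [517.0, -162.4, 129.3]
tcp_rot: [-3.142, 0.0, -3.099]
contact_force: [0.3, 0.6, -1.0]
grip_width: 0.2
finger_force: 0.0
```

```bash
python3 - <<'E'
from h import *
# blank from pics/w5 : camera pose saved
m=dict(camera_matrix=bot.camera_model("wrist")["camera_matrix"],R=np.array([[-.0415,.9991,.0013],[.9625,.0395,.268],[.268,.0125,-.9633]]),t=np.array([183.305,-504.545,179.207]))
w=cv2.imread("pics/w5.png");h=cv2.cvtColor(w,cv2.COLOR_BGR2HSV)
print([h[v,u] for u,v in((390,140),(300,100),(480,160))])
for p in((372,103),(516,117),(366,158),(505,170)): print(ray("",*p,36,m))
for p in((312,123),(325,123)): print(ray("",*p,63,m))
E
```

```text
[array([ 14, 167, 211], dtype=uint8), array([ 18, 133, 255], dtype=uint8), array([ 13, 164, 211], dtype=uint8)]
[427.71931289 -89.72724776  36.        ]
[433.77824085  31.96423007  36.        ]
[472.9045841  -89.48059129  36.        ]
[478.26311412  33.20326027  36.        ]
[ 445.64097903 -140.87726134   63.        ]
[ 445.23298847 -131.05317819   63.        ]
```

There's no contact at 129.3, so the knob is down and the pin is home. Blank is centred at about (453,−29), skewed about −0.085 rad to the jig, with gaps to the fence of about 13–22 mm, as described. I'll go to its front side with the fingers half open and push with both tips.

carry_out --gripper 0.5 --plan '[{"tx": 0, "ty": 0, "tz": 20, "rx": 0, "ry": 0, "rz": 0}, {"tx": 0, "ty": 0, "tz": 20, "rx": 0, "ry": 0, "rz": 0}, {"tx": -22, "ty": 27, "tz": 0, "rx": 0, "ry": 0, "rz": 0}, {"tx": -30, "ty": 35, "tz": 0, "rx": 0, "ry": 0, "rz": 0}, {"tx": -30, "ty": 35, "tz": 0, "rx": 0, "ry": 0, "rz": 0}, {"tx": -30, "ty": 35, "tz": 0, "rx": 0, "ry": 0, "rz": 0}, {"tx": 0, "ty": 0, "tz": -40, "rx": 0, "ry": 0, "rz": 0}, {"tx": 0, "ty": 0, "tz": -35, "rx": 0, "ry": 0, "rz": 0}, {"tx": 0, "ty": 0, "tz": -20, "rx": 0, "ry": 0, "rz": 0}, {"tx": 0, "ty": 0, "tz": 0, "rx": 0, "ry": 0, "rz": 0}, {"tx": 0, "ty": 0, "tz": 0, "rx": 0, "ry": 0, "rz": 0}]'

```text
time: 19.35
tool_pos: [405.2, -30.5, 74.6]
tcp_rot: [3.141, -0.0, -3.099]
contact_force: [0.8, -1.2, 0.5]
grip_width: 45.9
finger_force: 0.0
```

carry_out --plan '[{"tx": 0, "ty": 0, "tz": -30, "rx": 0, "ry": 0, "rz": 0}, {"tx": 0, "ty": 0, "tz": -15, "rx": 0, "ry": 0, "rz": 0}, {"tx": 0, "ty": 0, "tz": -7, "rx": 0, "ry": 0, "rz": 0}, {"tx": 0, "ty": 0, "tz": 0, "rx": 0, "ry": 0, "rz": 0}]'

```text
time: 19.75
tool_pos: [405.3, -30.6, 22.6]
tcp_rot: [-3.142, 0.0, -3.1]
contact_force: [-0.7, -0.7, 0.3]
grip_width: 46.2
finger_force: 0.0
```

carry_out --plan '[{"tx": 5, "ty": 0, "tz": 0, "rx": 0, "ry": 0, "rz": 0}, {"tx": 4, "ty": 0, "tz": 0, "rx": 0, "ry": 0, "rz": 0}, {"tx": 3, "ty": 0, "tz": 0, "rx": 0, "ry": 0, "rz": 0}, {"tx": 3, "ty": 0, "tz": 0, "rx": 0, "ry": 0, "rz": 0}, {"tx": 3, "ty": 0, "tz": 0, "rx": 0, "ry": 0, "rz": 0}, {"tx": 3, "ty": 0, "tz": 0, "rx": 0, "ry": 0, "rz": 0}, {"tx": 3, "ty": 0, "tz": 0, "rx": 0, "ry": 0, "rz": 0}, {"tx": 3, "ty": 0, "tz": 0, "rx": 0, "ry": 0, "rz": 0}, {"tx": 0, "ty": 0, "tz": 0, "rx": 0, "ry": 0, "rz": 0}, {"tx": 0, "ty": 0, "tz": 0, "rx": 0, "ry": 0, "rz": 0}]'

```text
time: 20.75
tool_pos: [432.1, -30.4, 22.2]
tcp_rot: [3.142, 0.0, -3.099]
contact_force: [-1.3, 0.2, 0.1]
grip_width: 46.0
finger_force: 0.0
```

carry_out --plan '[{"tx": 1.5, "ty": 0, "tz": 0, "rx": 0, "ry": 0, "rz": 0}, {"tx": 1.5, "ty": 0, "tz": 0, "rx": 0, "ry": 0, "rz": 0}, {"tx": 1, "ty": 0, "tz": 0, "rx": 0, "ry": 0, "rz": 0}, {"tx": 0, "ty": 0, "tz": 0, "rx": 0, "ry": 0, "rz": 0}]'

```text
time: 21.15
tool_pos: [436.1, -30.4, 22.2]
tcp_rot: [3.142, 0.0, -3.099]
contact_force: [0.1, 0.4, 1.1]
grip_width: 46.0
finger_force: 0.0
```

carry_out --plan '[{"tx": 1, "ty": 0, "tz": 0, "rx": 0, "ry": 0, "rz": 0}, {"tx": 1, "ty": 0, "tz": 0, "rx": 0, "ry": 0, "rz": 0}, {"tx": 0, "ty": 0, "tz": 0, "rx": 0, "ry": 0, "rz": 0}]'

```text
time: 21.45
tool_pos: [437.6, -30.3, 22.2]
tcp_rot: [3.141, -0.001, -3.099]
contact_force: [-1.6, 1.0, 1.4]
grip_width: 46.0
finger_force: 0.8
```

carry_out --plan '[{"tx": 0.7, "ty": 0, "tz": 0, "rx": 0, "ry": 0, "rz": 0}, {"tx": 0.7, "ty": 0, "tz": 0, "rx": 0, "ry": 0, "rz": 0}, {"tx": 0, "ty": 0, "tz": 0, "rx": 0, "ry": 0, "rz": 0}]'

```text
time: 21.75
tool_pos: [437.7, -30.2, 22.1]
tcp_rot: [3.141, -0.003, -3.099]
contact_force: [-7.1, -0.9, 5.6]
grip_width: 45.9
finger_force: 3.3
```

carry_out --plan '[{"tx": 0.7, "ty": 0, "tz": 0, "rx": 0, "ry": 0, "rz": 0}, {"tx": 0.7, "ty": 0, "tz": 0, "rx": 0, "ry": 0, "rz": 0}, {"tx": 0, "ty": 0, "tz": 0, "rx": 0, "ry": 0, "rz": 0}]'

```text
time: 22.05
tool_pos: [437.7, -30.2, 22.0]
tcp_rot: [3.141, -0.006, -3.099]
contact_force: [-11.5, -3.1, 9.8]
grip_width: 45.7
finger_force: 5.5
```

The blank is flat on the fence. I'll back off, lift, close the fingers and go to its left end.

carry_out --plan '[{"tx": -5, "ty": 0, "tz": 0, "rx": 0, "ry": 0, "rz": 0}, {"tx": -5, "ty": 0, "tz": 0, "rx": 0, "ry": 0, "rz": 0}, {"tx": 0, "ty": 0, "tz": 30, "rx": 0, "ry": 0, "rz": 0}, {"tx": 0, "ty": 0, "tz": 20, "rx": 0, "ry": 0, "rz": 0}, {"tx": 0, "ty": 0, "tz": 0, "rx": 0, "ry": 0, "rz": 0}]'

```text
time: 22.55
tool_pos: [432.7, -30.8, 74.4]
tcp_rot: [-3.14, 0.006, -3.099]
contact_force: [0.3, -0.1, 0.5]
grip_width: 46.0
finger_force: 0.0
```

carry_out --gripper 1.0 --plan '[{"tx": 10, "ty": 35, "tz": 0, "rx": 0, "ry": 0, "rz": 0}, {"tx": 15, "ty": 40, "tz": 0, "rx": 0, "ry": 0, "rz": 0}, {"tx": 12, "ty": 20, "tz": 0, "rx": 0, "ry": 0, "rz": 0}, {"tx": 0, "ty": 0, "tz": 0, "rx": 0, "ry": 0, "rz": 0}, {"tx": 0, "ty": 0, "tz": 0, "rx": 0, "ry": 0, "rz": 0}, {"tx": 0, "ty": 0, "tz": 0, "rx": 0, "ry": 0, "rz": 0}, {"tx": 0, "ty": 0, "tz": 0, "rx": 0, "ry": 0, "rz": 0}]'

```text
time: 23.25
tool_pos: [467.3, 63.8, 72.0]
tcp_rot: [3.142, -0.001, -3.101]
contact_force: [0.1, 0.0, -0.4]
grip_width: 0.4
finger_force: 0.0
```

```bash
python3 - <<'E'
from h import *
m=bot.camera_model("wrist");w=bot.capture("wrist")[:,:,::-1];cv2.imwrite("pics/w6.png",cv2.convertScaleAbs(w,alpha=1.3))
o=bot.get_obs();print(o["tool_pos"],o["grip_width"])
np.savez("w6.npz",**m)
E
```

```text
[467.38408524  63.82262851  72.09663596] 0.2913494739506619
```

View pics/w6.png

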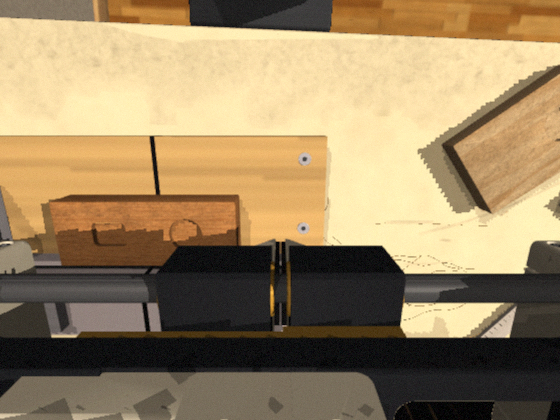

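The wrist view shows the blank square along the fence, its left end at col 239, and the closed fingers at col 280, left of it with a gap. Now I lower and push toward the stop.

carry_out --plan '[{"tx": 0, "ty": 0, "tz": -30, "rx": 0, "ry": 0, "rz": 0}, {"tx": 0, "ty": 0, "tz": -15, "rx": 0, "ry": 0, "rz": 0}, {"tx": 0, "ty": 0, "tz": -4, "rx": 0, "ry": 0, "rz": 0}, {"tx": 0, "ty": 0, "tz": 0, "rx": 0, "ry": 0, "rz": 0}, {"tx": 0, "ty": -4, "tz": 0, "rx": 0, "ry": 0, "rz": 0}, {"tx": 0.3, "ty": -4, "tz": 0, "rx": 0, "ry": 0, "rz": 0}, {"tx": 0.2, "ty": -4, "tz": 0, "rx": 0, "ry": 0, "rz": 0}, {"tx": 0.2, "ty": -4, "tz": 0, "rx": 0, "ry": 0, "rz": 0}, {"tx": 0, "ty": 0, "tz": 0, "rx": 0, "ry": 0, "rz": 0}]'

```text
time: 24.2
tool_pos: [468.7, 48.1, 23.5]
tcp_rot: [3.142, 0.001, -3.1]
contact_force: [-0.1, -0.0, 0.9]
grip_width: 0.4
finger_force: 0.2
```

carry_out --plan '[{"tx": 0.2, "ty": -4, "tz": 0, "rx": 0, "ry": 0, "rz": 0}, {"tx": 0.2, "ty": -4, "tz": 0, "rx": 0, "ry": 0, "rz": 0}, {"tx": 0.1, "ty": -4, "tz": 0, "rx": 0, "ry": 0, "rz": 0}, {"tx": 0.2, "ty": -4, "tz": 0, "rx": 0, "ry": 0, "rz": 0}, {"tx": 0.1, "ty": -4, "tz": 0, "rx": 0, "ry": 0, "rz": 0}, {"tx": 0.2, "ty": -4, "tz": 0, "rx": 0, "ry": 0, "rz": 0}, {"tx": 0.1, "ty": -3, "tz": 0, "rx": 0, "ry": 0, "rz": 0}, {"tx": 0, "ty": 0, "tz": 0, "rx": 0, "ry": 0, "rz": 0}]'

```text
time: 25.0
tool_pos: [469.6, 21.1, 23.3]
tcp_rot: [-3.141, 0.0, -3.1]
contact_force: [-0.4, 0.8, 3.3]
grip_width: 0.2
finger_force: 1.5
```

carry_out --plan '[{"tx": 0.1, "ty": -1.5, "tz": 0, "rx": 0, "ry": 0, "rz": 0}, {"tx": 0, "ty": -1.5, "tz": 0, "rx": 0, "ry": 0, "rz": 0}, {"tx": 0, "ty": 0, "tz": 0, "rx": 0, "ry": 0, "rz": 0}]'

```text
time: 25.3
tool_pos: [469.7, 18.6, 23.3]
tcp_rot: [3.142, 0.0, -3.099]
contact_force: [-0.5, 2.8, 5.0]
grip_width: 0.5
finger_force: 2.6
```

carry_out --plan '[{"tx": 0, "ty": -1, "tz": 0, "rx": 0, "ry": 0, "rz": 0}, {"tx": 0.1, "ty": -1, "tz": 0, "rx": 0, "ry": 0, "rz": 0}, {"tx": 0, "ty": 0, "tz": 0, "rx": 0, "ry": 0, "rz": 0}]'

```text
time: 25.6
tool_pos: [469.7, 16.6, 23.2]
tcp_rot: [3.141, 0.0, -3.099]
contact_force: [0.6, 3.2, 4.0]
grip_width: 0.1
finger_force: 3.0
```

carry_out --plan '[{"tx": 0, "ty": -0.8, "tz": 0, "rx": 0, "ry": 0, "rz": 0}, {"tx": 0.1, "ty": -0.8, "tz": 0, "rx": 0, "ry": 0, "rz": 0}, {"tx": 0, "ty": 0, "tz": 0, "rx": 0, "ry": 0, "rz": 0}]'

```text
time: 25.9
tool_pos: [469.8, 15.0, 23.3]
tcp_rot: [3.141, -0.0, -3.099]
contact_force: [0.2, 4.0, 4.5]
grip_width: 0.6
finger_force: 3.0
```

```bash
python3 - <<'E'
from h import *
s=bot.capture("side")[130:290,250:370,::-1];w=bot.capture("wrist")[:,:,::-1]
cv2.imwrite("pics/c7.png",cv2.convertScaleAbs(np.hstack([cv2.resize(w[100:310,0:330],(490,312)),cv2.resize(s,(234,312),interpolation=2)]),alpha=1.4))
E
```

```text
(no output)
```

View pics/c7.png

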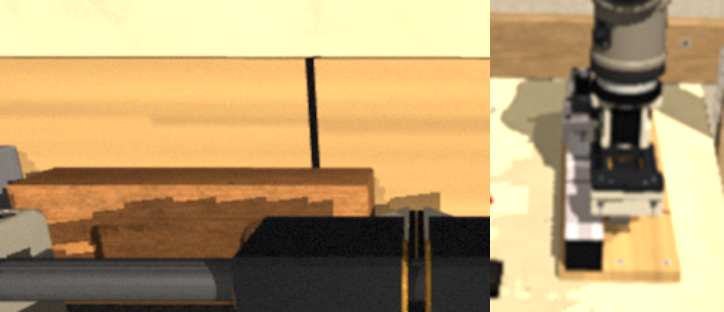

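The crop shows the blank flat along the fence, its right end almost at the stop plate (left edge of the crop). That was my last picture, so I go on by feel.

carry_out --plan '[{"tx": 0, "ty": -0.6, "tz": 0, "rx": 0, "ry": 0, "rz": 0}, {"tx": 0, "ty": -0.6, "tz": 0, "rx": 0, "ry": 0, "rz": 0}, {"tx": 0, "ty": 0, "tz": 0, "rx": 0, "ry": 0, "rz": 0}]'

```text
time: 26.3
tool_pos: [469.8, 13.8, 23.2]
tcp_rot: [3.141, 0.0, -3.099]
contact_force: [-0.6, 3.1, 4.9]
grip_width: 0.4
finger_force: 3.0
```

carry_out --plan '[{"tx": 0, "ty": -0.6, "tz": 0, "rx": 0, "ry": 0, "rz": 0}, {"tx": 0, "ty": -0.6, "tz": 0, "rx": 0, "ry": 0, "rz": 0}, {"tx": 0, "ty": 0, "tz": 0, "rx": 0, "ry": 0, "rz": 0}]'

```text
time: 26.6
tool_pos: [469.8, 12.6, 23.2]
tcp_rot: [3.141, 0.0, -3.099]
contact_force: [-0.3, 3.8, 5.5]
grip_width: 0.7
finger_force: 3.0
```

carry_out --plan '[{"tx": 0, "ty": 2, "tz": 0, "rx": 0, "ry": 0, "rz": 0}, {"tx": 0, "ty": 1, "tz": 1, "rx": 0, "ry": 0, "rz": 0}, {"tx": 0, "ty": 0, "tz": 0, "rx": 0, "ry": 0, "rz": 0}, {"tx": 0, "ty": 0, "tz": 0, "rx": 0, "ry": 0, "rz": 0}]'

```text
time: 27.0
tool_pos: [469.7, 15.5, 24.0]
tcp_rot: [-3.142, -0.0, -3.099]
contact_force: [0.1, 0.1, 0.2]
grip_width: 0.5
finger_force: 0.0
```

carry_out --plan '[{"tx": 0, "ty": -1, "tz": 0, "rx": 0, "ry": 0, "rz": 0}, {"tx": 0, "ty": -1, "tz": 0, "rx": 0, "ry": 0, "rz": 0}, {"tx": 0, "ty": -1, "tz": 0, "rx": 0, "ry": 0, "rz": 0}, {"tx": 0, "ty": -0.6, "tz": 0, "rx": 0, "ry": 0, "rz": 0}, {"tx": 0, "ty": 0, "tz": 0, "rx": 0, "ry": 0, "rz": 0}]'

```text
time: 27.5
tool_pos: [469.8, 11.9, 24.2]
tcp_rot: [3.141, 0.0, -3.1]
contact_force: [-0.0, 0.5, -0.5]
grip_width: 1.0
finger_force: 0.1
```

```bash
python3 - <<'E'
from h import *
# carriage shift since w5, seen by top cam? compare corner of stop plate via side camera patches
a=cv2.imread("pics/side2.png")
o=bot.get_obs();print(o["contact_force"],o["tool_pos"])
# stop plate left/far: look at side view around expected plate: project face corners for axis y -162.4
for dy in(-4,0,4): print(dy,[np.round(proj("side",[x,-127.5+dy,z]),1) for x,z in((447,63),(490,63))])
s=bot.capture("side")
g=cv2.cvtColor(s,cv2.COLOR_RGB2HSV)
p=proj("side",[465,-127.5,63]);u=int(round(p[0]))
for v in range(int(p[1])-12,int(p[1])+14): print(v,s[v,u-12],s[v,u],s[v,u+8])
E
```

```text
[-0.00488407  0.4943313  -0.51578478] [469.81898227  11.92733698  24.2296196 ]
-4 [array([324.9, 198.2]), array([307.6, 197.6])]
0 [array([325. , 198.9]), array([307.5, 198.3])]
4 [array([325. , 199.6]), array([307.5, 199.1])]
186 [30 29 27] [7 6 7] [16 16 14]
187 [41 40 35] [6 6 6] [18 16 15]
188 [45 42 36] [9 9 9] [20 18 17]
189 [46 43 39] [ 8  9 10] [20 19 17]
190 [47 45 38] [ 9  8 10] [21 19 17]
191 [48 45 39] [10  9 11] [27 25 21]
192 [46 43 38] [8 8 9] [29 27 24]
193 [45 42 37] [10 10 11] [31 29 25]
194 [42 40 34] [10 10 12] [34 31 27]
195 [41 39 33] [10  8  8] [39 36 30]
196 [41 39 33] [10  9 10] [42 39 33]
197 [40 37 32] [10 10 10] [44 41 34]
198 [40 37 32] [11 12 11] [49 46 38]
199 [48 46 38] [11 10 11] [55 51 42]
200 [60 55 47] [ 9  8 10] [62 57 48]
201 [62 58 48] [17 17 17] [64 58 48]
202 [58 54 45] [45 43 42] [63 59 48]
203 [45 43 36] [75 72 68] [59 54 46]
204 [26 25 24] [76 73 70] [46 43 40]
205 [14 15 15] [47 45 45] [29 29 28]
206 [13 14 16] [23 24 24] [22 21 23]
207 [13 13 14] [22 23 23] [17 19 20]
208 [12 12 13] [26 25 23] [19 20 21]
209 [12 12 12] [36 29 22] [23 20 18]
210 [14 14 15] [37 30 18] [31 24 15]
211 [13 13 15] [29 25 20] [37 28 15]
```

Raising 1 mm removed the friction (0.5 N now), so the stop isn't touched yet. I keep going gently.

carry_out --plan '[{"tx": 0, "ty": -0.6, "tz": 0, "rx": 0, "ry": 0, "rz": 0}, {"tx": 0, "ty": -0.6, "tz": 0, "rx": 0, "ry": 0, "rz": 0}, {"tx": 0, "ty": 0, "tz": 0, "rx": 0, "ry": 0, "rz": 0}]'

```text
time: 27.85
tool_pos: [469.8, 10.8, 24.2]
tcp_rot: [3.141, -0.0, -3.099]
contact_force: [-0.6, 0.3, 0.6]
grip_width: 0.5
finger_force: 0.2
```

carry_out --plan '[{"tx": 0, "ty": -0.6, "tz": 0, "rx": 0, "ry": 0, "rz": 0}, {"tx": 0.1, "ty": -0.6, "tz": 0, "rx": 0, "ry": 0, "rz": 0}, {"tx": 0, "ty": 0, "tz": 0, "rx": 0, "ry": 0, "rz": 0}]'

```text
time: 28.15
tool_pos: [469.9, 9.5, 24.2]
tcp_rot: [3.141, 0.0, -3.099]
contact_force: [-0.0, 0.8, 0.3]
grip_width: 0.6
finger_force: 0.2
```

carry_out --plan '[{"tx": 0, "ty": -0.6, "tz": 0, "rx": 0, "ry": 0, "rz": 0}, {"tx": 0, "ty": -0.6, "tz": 0, "rx": 0, "ry": 0, "rz": 0}, {"tx": 0, "ty": 0, "tz": 0, "rx": 0, "ry": 0, "rz": 0}]'

```text
time: 28.45
tool_pos: [469.9, 8.3, 24.2]
tcp_rot: [3.142, 0.0, -3.099]
contact_force: [-0.4, 0.2, 0.2]
grip_width: 0.2
finger_force: 0.2
```

carry_out --plan '[{"tx": 0, "ty": -0.6, "tz": 0, "rx": 0, "ry": 0, "rz": 0}, {"tx": 0, "ty": -0.6, "tz": 0, "rx": 0, "ry": 0, "rz": 0}, {"tx": 0, "ty": 0, "tz": 0, "rx": 0, "ry": 0, "rz": 0}]'

```text
time: 28.75
tool_pos: [469.9, 7.1, 24.2]
tcp_rot: [3.142, 0.0, -3.099]
contact_force: [-0.5, 0.4, 0.3]
grip_width: 0.3
finger_force: 0.2
```

carry_out --plan '[{"tx": 0.1, "ty": -0.6, "tz": 0, "rx": 0, "ry": 0, "rz": 0}, {"tx": 0, "ty": -0.6, "tz": 0, "rx": 0, "ry": 0, "rz": 0}, {"tx": 0, "ty": 0, "tz": 0, "rx": 0, "ry": 0, "rz": 0}]'

```text
time: 29.05
tool_pos: [470.0, 5.9, 24.2]
tcp_rot: [3.142, 0.0, -3.1]
contact_force: [0.5, 0.4, 1.0]
grip_width: 0.6
finger_force: 0.2
```

carry_out --plan '[{"tx": 0, "ty": -0.6, "tz": 0, "rx": 0, "ry": 0, "rz": 0}, {"tx": 0, "ty": -0.6, "tz": 0, "rx": 0, "ry": 0, "rz": 0}, {"tx": 0, "ty": 0, "tz": 0, "rx": 0, "ry": 0, "rz": 0}]'

```text
time: 29.35
tool_pos: [470.0, 5.0, 24.2]
tcp_rot: [3.141, 0.0, -3.1]
contact_force: [0.3, 2.6, 0.4]
grip_width: 0.2
finger_force: 1.1
```

carry_out --plan '[{"tx": 0, "ty": -0.4, "tz": 0, "rx": 0, "ry": 0, "rz": 0}, {"tx": 0, "ty": 0, "tz": 0, "rx": 0, "ry": 0, "rz": 0}]'

```text
time: 29.55
tool_pos: [470.0, 4.9, 24.2]
tcp_rot: [3.141, 0.0, -3.1]
contact_force: [0.2, 5.7, 1.2]
grip_width: 0.2
finger_force: 2.0
```

carry_out --plan '[{"tx": 0, "ty": -0.4, "tz": 0, "rx": 0, "ry": 0, "rz": 0}, {"tx": 0, "ty": 0, "tz": 0, "rx": 0, "ry": 0, "rz": 0}]'

```text
time: 29.75
tool_pos: [470.0, 4.8, 24.2]
tcp_rot: [3.14, 0.0, -3.1]
contact_force: [0.3, 6.5, 0.2]
grip_width: 0.6
finger_force: 2.7
```

The blank is gently against the stop. I back off and re-square it lightly against the fence from the front.

carry_out --plan '[{"tx": 0, "ty": 2, "tz": 0, "rx": 0, "ry": 0, "rz": 0}, {"tx": 0, "ty": 5, "tz": 0, "rx": 0, "ry": 0, "rz": 0}, {"tx": 0, "ty": 0, "tz": 25, "rx": 0, "ry": 0, "rz": 0}, {"tx": 0, "ty": 0, "tz": 25, "rx": 0, "ry": 0, "rz": 0}, {"tx": 0, "ty": 0, "tz": 0, "rx": 0, "ry": 0, "rz": 0}]'

```text
time: 30.25
tool_pos: [471.9, 10.8, 76.7]
tcp_rot: [-3.14, 0.005, -3.099]
contact_force: [-0.3, 0.4, 0.2]
grip_width: 0.7
finger_force: 0.0
```

carry_out --gripper 0.5 --plan '[{"tx": -20, "ty": -25, "tz": 0, "rx": 0, "ry": 0, "rz": 0}, {"tx": -20, "ty": -25, "tz": 0, "rx": 0, "ry": 0, "rz": 0}, {"tx": -6, "ty": -27, "tz": 0, "rx": 0, "ry": 0, "rz": 0}, {"tx": 0, "ty": 0, "tz": 0, "rx": 0, "ry": 0, "rz": 0}, {"tx": 0, "ty": 0, "tz": -20, "rx": 0, "ry": 0, "rz": 0}, {"tx": 0, "ty": 0, "tz": -20, "rx": 0, "ry": 0, "rz": 0}, {"tx": 0, "ty": 0, "tz": -9, "rx": 0, "ry": 0, "rz": 0}, {"tx": 0, "ty": 0, "tz": 0, "rx": 0, "ry": 0, "rz": 0}, {"tx": 0, "ty": 0, "tz": 0, "rx": 0, "ry": 0, "rz": 0}]'

```text
time: 31.15
tool_pos: [424.3, -65.7, 25.3]
tcp_rot: [3.141, -0.0, -3.099]
contact_force: [0.5, -0.1, 0.6]
grip_width: 46.1
finger_force: 0.0
```

carry_out --plan '[{"tx": 4, "ty": 0, "tz": 0, "rx": 0, "ry": 0, "rz": 0}, {"tx": 4, "ty": 0, "tz": 0, "rx": 0, "ry": 0, "rz": 0}, {"tx": 3, "ty": 0, "tz": 0, "rx": 0, "ry": 0, "rz": 0}, {"tx": 1, "ty": 0, "tz": 0, "rx": 0, "ry": 0, "rz": 0}, {"tx": 1, "ty": 0, "tz": 0, "rx": 0, "ry": 0, "rz": 0}, {"tx": 0, "ty": 0, "tz": 0, "rx": 0, "ry": 0, "rz": 0}]'

```text
time: 31.75
tool_pos: [437.1, -66.0, 25.2]
tcp_rot: [3.142, 0.0, -3.099]
contact_force: [-0.2, 0.1, 0.2]
grip_width: 45.9
finger_force: 0.0
```

carry_out --plan '[{"tx": 1, "ty": 0, "tz": 0, "rx": 0, "ry": 0, "rz": 0}, {"tx": 1, "ty": 0, "tz": 0, "rx": 0, "ry": 0, "rz": 0}, {"tx": 0, "ty": 0, "tz": 0, "rx": 0, "ry": 0, "rz": 0}]'

```text
time: 32.05
tool_pos: [439.0, -66.0, 25.2]
tcp_rot: [3.141, -0.0, -3.099]
contact_force: [-0.7, 0.1, 1.3]
grip_width: 45.8
finger_force: 0.1
```

carry_out --plan '[{"tx": 0.6, "ty": 0, "tz": 0, "rx": 0, "ry": 0, "rz": 0}, {"tx": 0.4, "ty": 0, "tz": 0, "rx": 0, "ry": 0, "rz": 0}, {"tx": 0, "ty": 0, "tz": 0, "rx": 0, "ry": 0, "rz": 0}]'

```text
time: 32.35
tool_pos: [439.2, -65.9, 25.1]
tcp_rot: [3.141, -0.002, -3.099]
contact_force: [-5.1, -1.4, 2.7]
grip_width: 45.8
finger_force: 2.5
```

carry_out --plan '[{"tx": -3, "ty": 0, "tz": 0, "rx": 0, "ry": 0, "rz": 0}, {"tx": -10, "ty": 0, "tz": 0, "rx": 0, "ry": 0, "rz": 0}, {"tx": 0, "ty": 0, "tz": 25, "rx": 0, "ry": 0, "rz": 0}, {"tx": 0, "ty": 0, "tz": 25, "rx": 0, "ry": 0, "rz": 0}, {"tx": 0, "ty": 0, "tz": 0, "rx": 0, "ry": 0, "rz": 0}]'

```text
time: 32.85
tool_pos: [428.5, -66.5, 77.6]
tcp_rot: [-3.14, 0.006, -3.099]
contact_force: [0.5, -0.6, -0.3]
grip_width: 46.0
finger_force: 0.0
```

carry_out --gripper 1.0 --plan '[{"tx": 5, "ty": 30, "tz": 0, "rx": 0, "ry": 0, "rz": 0}, {"tx": 18, "ty": 32, "tz": 0, "rx": 0, "ry": 0, "rz": 0}, {"tx": 20, "ty": 18, "tz": 0, "rx": 0, "ry": 0, "rz": 0}, {"tx": 0, "ty": 0, "tz": 0, "rx": 0, "ry": 0, "rz": 0}, {"tx": 0, "ty": 0, "tz": 0, "rx": 0, "ry": 0, "rz": 0}, {"tx": 0, "ty": 0, "tz": -20, "rx": 0, "ry": 0, "rz": 0}, {"tx": 0, "ty": 0, "tz": -20, "rx": 0, "ry": 0, "rz": 0}, {"tx": 0, "ty": 0, "tz": -9, "rx": 0, "ry": 0, "rz": 0}, {"tx": 0, "ty": 0, "tz": 0, "rx": 0, "ry": 0, "rz": 0}, {"tx": 0, "ty": 0, "tz": 0, "rx": 0, "ry": 0, "rz": 0}]'

```text
time: 33.85
tool_pos: [469.9, 13.6, 26.5]
tcp_rot: [3.142, -0.0, -3.1]
contact_force: [0.0, 0.0, 0.8]
grip_width: 0.8
finger_force: 0.0
```

carry_out --plan '[{"tx": 0, "ty": -3, "tz": 0, "rx": 0, "ry": 0, "rz": 0}, {"tx": 0, "ty": -2, "tz": 0, "rx": 0, "ry": 0, "rz": 0}, {"tx": 0, "ty": -1, "tz": 0, "rx": 0, "ry": 0, "rz": 0}, {"tx": 0, "ty": 0, "tz": 0, "rx": 0, "ry": 0, "rz": 0}]'

```text
time: 34.25
tool_pos: [470.2, 7.8, 26.5]
tcp_rot: [-3.142, 0.001, -3.1]
contact_force: [0.0, 0.3, 0.0]
grip_width: 0.5
finger_force: 0.0
```

carry_out --plan '[{"tx": 0, "ty": -1, "tz": 0, "rx": 0, "ry": 0, "rz": 0}, {"tx": 0, "ty": -0.8, "tz": 0, "rx": 0, "ry": 0, "rz": 0}, {"tx": 0, "ty": -0.6, "tz": 0, "rx": 0, "ry": 0, "rz": 0}, {"tx": 0, "ty": 0, "tz": 0, "rx": 0, "ry": 0, "rz": 0}]'

```text
time: 34.65
tool_pos: [470.0, 5.6, 26.2]
tcp_rot: [3.142, -0.0, -3.099]
contact_force: [-0.1, -0.2, 0.2]
grip_width: 0.2
finger_force: 0.0
```

carry_out --plan '[{"tx": 0, "ty": -0.5, "tz": 0, "rx": 0, "ry": 0, "rz": 0}, {"tx": 0, "ty": -0.3, "tz": 0, "rx": 0, "ry": 0, "rz": 0}, {"tx": 0, "ty": 0, "tz": 0, "rx": 0, "ry": 0, "rz": 0}]'

```text
time: 34.95
tool_pos: [470.0, 4.8, 26.2]
tcp_rot: [3.141, -0.0, -3.099]
contact_force: [0.1, -0.2, -0.1]
grip_width: 0.2
finger_force: 0.0
```

carry_out --plan '[{"tx": 0, "ty": -0.4, "tz": 0, "rx": 0, "ry": 0, "rz": 0}, {"tx": 0, "ty": 0, "tz": 0, "rx": 0, "ry": 0, "rz": 0}]'

```text
time: 35.15
tool_pos: [470.0, 4.4, 26.2]
tcp_rot: [3.142, 0.0, -3.099]
contact_force: [-0.0, 0.8, 0.8]
grip_width: 0.6
finger_force: 0.0
```

carry_out --plan '[{"tx": 0, "ty": -0.4, "tz": 0, "rx": 0, "ry": 0, "rz": 0}, {"tx": 0, "ty": 0, "tz": 0, "rx": 0, "ry": 0, "rz": 0}]'

```text
time: 35.35
tool_pos: [470.0, 4.0, 26.2]
tcp_rot: [3.142, 0.0, -3.099]
contact_force: [0.8, 0.3, 0.4]
grip_width: 0.0
finger_force: 0.0
```

carry_out --plan '[{"tx": 0, "ty": -0.4, "tz": 0, "rx": 0, "ry": 0, "rz": 0}, {"tx": 0, "ty": 0, "tz": 0, "rx": 0, "ry": 0, "rz": 0}]'

```text
time: 35.55
tool_pos: [470.0, 3.6, 26.2]
tcp_rot: [3.142, 0.0, -3.099]
contact_force: [1.3, -0.1, -0.9]
grip_width: 0.4
finger_force: 0.0
```

carry_out --plan '[{"tx": 0, "ty": -0.4, "tz": 0, "rx": 0, "ry": 0, "rz": 0}, {"tx": 0, "ty": 0, "tz": 0, "rx": 0, "ry": 0, "rz": 0}]'

```text
time: 35.75
tool_pos: [470.0, 3.3, 26.2]
tcp_rot: [3.141, -0.0, -3.099]
contact_force: [-0.3, 0.9, 0.5]
grip_width: 0.8
finger_force: 0.3
```

carry_out --plan '[{"tx": 0, "ty": -0.4, "tz": 0, "rx": 0, "ry": 0, "rz": 0}, {"tx": 0, "ty": 0, "tz": 0, "rx": 0, "ry": 0, "rz": 0}]'

```text
time: 35.95
tool_pos: [470.0, 3.1, 26.2]
tcp_rot: [3.141, 0.0, -3.099]
contact_force: [1.0, 2.4, 0.1]
grip_width: 0.1
finger_force: 1.1
```

carry_out --plan '[{"tx": 0, "ty": -0.3, "tz": 0, "rx": 0, "ry": 0, "rz": 0}, {"tx": 0, "ty": 0, "tz": 0, "rx": 0, "ry": 0, "rz": 0}]'

```text
time: 36.15
tool_pos: [470.0, 2.9, 26.2]
tcp_rot: [3.141, -0.0, -3.099]
contact_force: [0.6, 4.7, 0.4]
grip_width: 0.7
finger_force: 2.0
```

Contact is firm at about 4 N. I'll retreat up and clear, then check the blank's squareness numerically.

carry_out --plan '[{"tx": 0, "ty": 2, "tz": 0, "rx": 0, "ry": 0, "rz": 0}, {"tx": 0, "ty": 8, "tz": 0, "rx": 0, "ry": 0, "rz": 0}, {"tx": 0, "ty": 0, "tz": 40, "rx": 0, "ry": 0, "rz": 0}, {"tx": 0, "ty": 0, "tz": 45, "rx": 0, "ry": 0, "rz": 0}, {"tx": 0, "ty": -40, "tz": 20, "rx": 0, "ry": 0, "rz": 0}, {"tx": 0, "ty": -40, "tz": 20, "rx": 0, "ry": 0, "rz": 0}, {"tx": 0, "ty": 0, "tz": 40, "rx": 0, "ry": 0, "rz": 0}, {"tx": 0, "ty": 0, "tz": 20, "rx": 0, "ry": 0, "rz": 0}, {"tx": 0, "ty": 0, "tz": 0, "rx": 0, "ry": 0, "rz": 0}, {"tx": 0, "ty": 0, "tz": 0, "rx": 0, "ry": 0, "rz": 0}]'

```text
time: 37.15
tool_pos: [469.8, -67.3, 210.9]
tcp_rot: [-3.141, -0.0, -3.099]
contact_force: [-0.3, -0.4, -0.7]
grip_width: 0.8
finger_force: 0.0
```

```bash
python3 - <<'E'
from h import *
print(bot.get_obs()["tool_pos"])
m=bot.camera_model("wrist");w=bot.capture("wrist");cv2.imwrite("pics/w8.png",w[:,:,::-1])
h=cv2.cvtColor(w,cv2.COLOR_RGB2HSV)
k=((h[:,:,0]<17)&(h[:,:,1]>150)&(h[:,:,2]>60)).astype(np.uint8)
c=np.round(proj("",[473,-68,36],m)).astype(int);print("pred centre",c,h[c[1],c[0]])
n,l,st,ce=cv2.connectedComponentsWithStats(cv2.morphologyEx(k,cv2.MORPH_CLOSE,np.ones((5,5))))
for i in np.argsort(-st[1:,4])[:3]+1: print(st[i],ce[i])
i=min(range(1,n),key=lambda j:np.hypot(*(ce[j]-c))+(st[j,4]<800)*1e3)
x0,y0,ww,hh,_=st[i]
P=[];Rr=[]
for u in range(x0+8,x0+ww-8):
    v=np.where(l[:,u]==i)[0];P.append(ray("",u,v.min(),36,m)[:2]);Rr.append(ray("",u,v.max(),36,m)[:2])
for n_,Q in(("front",np.array(P)),("rear",np.array(Rr))):
    f=np.polyfit(Q[:,1],Q[:,0],1);print(n_,"slope",f[0],"x@-68",np.polyval(f,-68),np.std(Q[:,0]-np.polyval(f,Q[:,1])))
for n_,u in(("right",x0),("left",x0+ww)): print(n_,ray("",u,ce[i][1],36,m))
# bed front edge slope for reference
E=[]
g=cv2.cvtColor(w,cv2.COLOR_RGB2GRAY).astype(int)
for u in range(x0,x0+ww,4):
    v0=proj("",[477.4-65-.0433*(ray("",u,c[1],15,m)[1]+116.8),ray("",u,c[1],15,m)[1],15],m)[1]
    a=int(v0);d=h[a-8:a+9,u,1].astype(int);j=np.argmax(np.abs(np.diff(d)));E.append(ray("",u,a-8+j+.5,15,m)[:2])
E=np.array(E);s=[(E[j,0]-E[q,0])/(E[j,1]-E[q,1]) for j in range(len(E)) for q in range(j-10)]
print("bed edge slope",np.median(s))
E
```

```text
[469.77207678 -67.29223958 210.93663679]
pred centre [279 193] [ 13 165 151]
[  169     0   391    76 19561] [390.05648995  36.10572057]
[ 223  169  111   44 4586] [277.78739642 190.44156127]
[280 305   2   8  10] [280.2 308.9]
front slope -0.04127144109887423 x@-68 448.33083626960587 0.1537441880985957
rear slope -0.040279422316989034 x@-68 494.00351790579106 0.11639541628277117
right [ 473.19946584 -129.1549388    36.        ]
left [468.26239415  -8.53083684  36.        ]
bed edge slope -0.041022290987801954
```

The blank is parallel to the jig (slope −0.041 for both) and its ends are where the stop should put it. Handing in.

```bash
python3 -c "
from plant import bot
print(bot.close_job())"
```

```text
the job is handed in; nothing more can be done
None
```

The job is handed in at about 37 s: the stop is locked in the middle hole with the pin down by touch check, and the blank lies square along the fence and gently against the stop plate; I only learned that it was received, not how it was judged.

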